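Load the dish scanner and set its camera

TASK

Release the clamp lever on the scanner's camera carriage and slide the carriage along its rail to the load mark at the robot's left, out of the way. Then push the sample dishes, flat on the bench and never lifted or tipped, each into a printed ring of its own. When all are in, slide the carriage back over them to the scan mark at the robot's right and lock the clamp again; never shift the carriage while the clamp is locked, and leave the bottle, the tip box and the beaker alone.

Things in the scene. Friction and masses are not known exactly. Their poses are not given: they have to be found in the camera images.
- station: the fixed scanner station: black flat pad with three printed rings in a row along its y axis, and beyond them (+x) an aluminium rail along y, 36 mm wide and 10 mm high (12 mm end stops), its centre line 118 mm from the row of rings. Origin: centre of the middle ring, on the bench surface. Its y axis points to the left (towards the load mark), turned a few degrees at most.
- ring_a (a point): one of three white printed rings (120 mm inside diameter, 128 mm outside) in a row on the flat black pad of the station; this is the ring's centre, on the bench surface. The pad is flush: dishes slide onto it. Right-hand ring, 136 mm to -y of the middle one.
- ring_b (a point): one of three white printed rings (120 mm inside diameter, 128 mm outside) in a row on the flat black pad of the station; this is the ring's centre, on the bench surface. The pad is flush: dishes slide onto it. Middle ring.
- ring_c (a point): one of three white printed rings (120 mm inside diameter, 128 mm outside) in a row on the flat black pad of the station; this is the ring's centre, on the bench surface. The pad is flush: dishes slide onto it. Left-hand ring, 136 mm to +y of the middle one.
- carriage (a joint): position of the white camera carriage along the rail, m, growing to the robot's left (station +y): 0 with its pointer at the scan mark (carriage middle level with ring_a), 0.404 at the load mark, stops at -0.015 and 0.416. About 3 N of friction. A 34 mm wide arm with a camera head reaches from its middle out over the rings, 42 to 94 mm above the bench; it clears the dishes but bars the gripper.
- post (a point): point to grip on the carriage (a block 58 x 120 along the rail x 50 mm high; its arm ends 148 mm to station -x of the rail centre line): the square black post, 24 x 24 mm, from 50 to 95 mm above the bench, 40 mm to station -y of the carriage middle; the point is on its axis 80 mm above the bench.
- scan_mark (a point): where the middle of the carriage is when its pointer stands at the scan mark (black line across the scale strip beside the rail), 50 mm above the bench.
- load_mark (a point): where the middle of the carriage is when its pointer stands at the load mark (the other black line), 50 mm above the bench.
- clamp (a joint): angle of the clamp lever, rad: 0 to about 0.15 locked (leaning 0.6 rad from upright towards the robot, station -x), 1.2 fully released (leaning 0.6 rad away). It stays where it is left; pushing near its tip takes about 1.5 N.
- lever_pivot (a point): the clamp lever's hinge (axis along station y), 55 mm above the bench, on the carriage 45 mm to station +y of its middle.
- lever_tip (a point): centre of the small black cross bar (26 mm long along station y, 16 mm thick) at the top of the clamp lever, 60 mm from the hinge; the steel lever below it is 22 mm wide along station y and 12 mm thick.
- dish1: a lidded round aluminium sample dish, 96 mm in diameter and 28 mm tall, 0.25 kg, too wide to grip; loose on the bench. Origin: centre of its underside. None if this dish is absent (two or three of the three are present).
- dish2: a lidded round aluminium sample dish, 96 mm in diameter and 28 mm tall, 0.25 kg, too wide to grip; loose on the bench. Origin: centre of its underside. None if this dish is absent (two or three of the three are present).
- dish3: a lidded round aluminium sample dish, 96 mm in diameter and 28 mm tall, 0.25 kg, too wide to grip; loose on the bench. Origin: centre of its underside. None if this dish is absent (two or three of the three are present).
- wash_bottle: bystander: clear wash bottle with a red cap, 64 mm in diameter, 170 mm tall; origin at the centre of its underside.
- tip_box: bystander: grey box with a white lid, 85 x 125 x 65 mm; origin at the centre of its underside.
- beaker: bystander: white beaker, 72 mm in diameter, 90 mm tall; origin at the centre of its underside.

How it is judged:
By the outcome, as a careful person would: the job done as asked, in the order asked, and still so for the second after the job is handed in, with the robot touching nothing.
Of dish1, dish2, dish3 only 2 to 3 are there at a start; the rules pass over those that are not, and their reading is None.
At some moment in a run one of dish1, dish2, dish3 may be knocked a few centimetres aside while the robot is not near it.
Once in a run the grip may slacken for a moment while it holds something.
It also fails if it takes over 210 s, if anything falls off the work surface, if the arm or the gripper's body presses on something with over 40 N, if the wrist force passes 120 N, or if a joint passes its speed limit or range.

ROBOT

A 7-joint arm with a two-finger parallel gripper is mounted at the origin on the work surface. World frame = base frame: x ahead of the robot, y to its left, z up, the work surface at z = 0. Lengths are in m, angles in degrees, forces in N, time in s.
With the tool pointing down it reaches from about 0.35 to 0.775 m from the base axis. Payload 3.1 kg.
Tool frame: the origin (TCP) lies on the centre line of the jaws, within the pads' length; the fingertips stand 17 mm ahead of it and the grasp point (between the pads) lies 2 mm behind it (robot.tip_reach is the distance from the TCP to the fingertips, in m); z points along the fingers, y is the line along which they close (so a half turn about z gives the same grasp; the last joint's range is limited). The gripper opens to 85 mm and grips with 20 to 120 N. Pads are 22 mm wide; open, the fingers measure 114 mm over their backs; the gripper's body (76 mm by 85 mm) begins 54 mm behind the grasp point. The pads swing forward as they close: fully open they stand 13 mm farther back than shut.
Start: joints at [-74.525, 17.813, 0.802, 86.603, -0.252, 75.585, -1.558], TCP at [0.169, 0.524, 0.248] pointing down, gripper open.
Joint ranges: [-154.91, 154.91], [-16.99, 109.72], [-72.82, 74.43], [7.12, 147.25], [-82.49, 262.49], [11.32, 116.49], [-174.64, 174.64]. Speed limits (degrees/s): [159.86, 159.86, 180, 180, 180, 180, 180].

INTERFACE

Orientations are given as [roll, pitch, yaw] about the fixed x, y, z axes, in that order (R = Rz(yaw) Ry(pitch) Rx(roll)).
In Python, from station import robot, fingers, vision, workorder, recognise gives the robot as it stands. Calls block until the motion is done:
- robot.move_to(position, orientation): joint-space move of the TCP to a pose.
- robot.line_to(position, orientation=None, velocity=0.15, f_stop=None): straight line of the TCP; orientation=None keeps the orientation; velocity is the mean speed in m/s. With f_stop (N) it stops when the force on the tool has changed by that much, and returns True; else False.
- robot.move_j(angles): joint-space move.
- fingers.gripper_to(opening, force=None): opening from 0.0 (shut) to 1.0 (fully open); force is the grip in N (None keeps the last); returns when the fingers have stopped.
- robot.pause(seconds).
- robot.inverse_kinematics(position, orientation): joint angles nearest the present ones, or None.
- vision.grab_frame(name): name is "scene" or "side" or "wrist"; returns the picture (384x512x3 uint8, red, green, blue); there is no depth.
- vision.calibration(name): a dict with "mtx" (3x3 intrinsics, pixels), "extrinsics" (4x4, takes a point from world to camera coordinates); the wrist camera has in their place "T_tool_cam" (4x4, takes a point from camera to tool coordinates, whose origin is the TCP and whose axes are the flange's). Camera axes: x right, y up, looking along -z (the intrinsics and any distortion apply to the point x, -y, -z); pixel columns grow to the right and rows downward; lengths in m; the calibration is good to about 2 mm. A picture is of the moment at which its call begins: read the wrist's pose just before it. calibration takes no time and is no camera call.
A pose or a line that the arm cannot do raises robot.PlanningError and nothing moves.
- workorder.close_job(): hands the job in; it is judged then, once.
Trained networks look in the newest picture that a camera, given by its name, has taken for a name from the list of things; names that differ only in an ending like _2 or _b are one class to them, and where a whole thing is asked for, a point or a joint stands for the part that bears it (a point fixed in the world has none). Each returns a list of dicts, best first, with "p" (0 to 1); they miss things now and then, are a little off and sometimes report something else, mostly with a low value. They report only what shows in the picture. A call takes as long as a camera call.
- recognise(label, camera): "rect" ([centre column, centre row, width, height] in pixels, round what is visible of it).
Readings, each from a call of its own:
- robot.current_time_s(): time.
- robot.current_joint_positions(): joint angles.
- robot.current_dq(): joint speeds.
- robot.current_joint_torque(): joint torques, N m.
- robot.current_tool_pos(): TCP position.
- robot.current_eef_rot(): TCP orientation.
- robot.current_contact_force(): force on the tool from outside, world axes, zero at the start.
- robot.current_torque(): the same for the moment, N m.
- robot.current_finger_gap(): opening from 0.0 (shut) to 1.0 (fully open).
- robot.current_gripper_force(): force on a finger pad.
Only numpy, scipy, OpenCV 4.12 (cv2) and the standard library are available. Lean on these libraries where they do the work, as an engineer would, in place of code of your own. Each camera call takes 0.05 s, during which the arm holds its last target. There are 200 camera calls.

## Working session

There is one attempt and no reset: what is moved stays moved. The work goes in short steps, each a Python script; the robot and the scene stay as the last script left them, time stands still between calls to the robot, and variables do not carry over. Pictures are saved under pics/ and viewed, at most 14 in all, crops included, and the job is handed in when it is done.

```bash
ls; mkdir -p pics; python3 - <<'E'
from station import robot, fingers, vision, workorder, recognise
import cv2,numpy as np
print(robot.current_time_s())
ims=[]
for n in ("scene","side"):
    im=vision.grab_frame(n); cv2.imwrite(f"pics/{n}0.png",im[:,:,::-1]); c=vision.calibration(n)
    print(n,{k:(np.round(v,4).tolist() if hasattr(v,'shape') else v) for k,v in c.items()})
    for l in ("dish1","ring_a","carriage","post","lever_tip","clamp","wash_bottle","tip_box","beaker","station"):
        try: print(l,[(np.round(d["rect"]).tolist(),round(d["p"],2)) for d in recognise(l,n)[:5]])
        except Exception as e: print(l,e)
print({k:np.round(v,4).tolist() for k,v in vision.calibration("wrist").items() if hasattr(v,'shape')},robot.current_eef_rot(),robot.tip_reach,robot.current_time_s())
a=[cv2.imread(f"pics/{n}0.png") for n in("scene","side")]
E
```

```text
pics
0.0
scene {'mtx': [[414.733, 0.0, 252.739], [0.0, 414.733, 190.9095], [0.0, 0.0, 1.0]], 'extrinsics': [[0.1028, 0.9946, 0.0133, -0.0993], [-0.5187, 0.0422, 0.8539, 0.2103], [0.8488, -0.0947, 0.5202, -1.6518], [0.0, 0.0, 0.0, 1.0]]}
dish1 [([280.0, 188.0, 36.0, 28.0], 0.88), ([108.0, 224.0, 40.0, 31.0], 0.81)]
ring_a [([250.0, 218.0, 216.0, 66.0], 0.67)]
carriage [([213.0, 211.0, 44.0, 59.0], 0.85)]
post [([215.0, 210.0, 42.0, 61.0], 0.95), ([316.0, 243.0, 30.0, 44.0], 0.54)]
lever_tip [([229.0, 206.0, 8.0, 27.0], 0.71), ([252.0, 218.0, 213.0, 72.0], 0.3), ([212.0, 210.0, 46.0, 58.0], 0.18)]
clamp [([229.0, 204.0, 16.0, 29.0], 0.73)]
wash_bottle [([399.0, 199.0, 32.0, 60.0], 0.76), ([250.0, 217.0, 210.0, 71.0], 0.73)]
tip_box [([370.0, 188.0, 52.0, 35.0], 0.77)]
beaker []
station [([250.0, 217.0, 216.0, 71.0], 0.77), ([402.0, 198.0, 33.0, 59.0], 0.26)]
side {'mtx': [[387.021, 0.0, 253.4291], [0.0, 387.021, 194.0602], [0.0, 0.0, 1.0]], 'extrinsics': [[-0.8903, -0.4552, -0.0106, 0.5587], [0.3079, -0.619, 0.7225, -0.2099], [-0.3355, 0.64, 0.6913, -0.8729], [0.0, 0.0, 0.0, 1.0]]}
dish1 [([308.0, 263.0, 43.0, 38.0], 0.94), ([316.0, 137.0, 24.0, 22.0], 0.83)]
ring_a [([259.0, 221.0, 172.0, 147.0], 0.92)]
carriage [([281.0, 172.0, 66.0, 52.0], 0.92)]
post [([282.0, 173.0, 69.0, 52.0], 0.73), ([262.0, 221.0, 169.0, 148.0], 0.67)]
lever_tip []
clamp [([320.0, 137.0, 25.0, 24.0], 0.61), ([264.0, 174.0, 13.0, 18.0], 0.59)]
wash_bottle [([157.0, 321.0, 38.0, 66.0], 0.78)]
tip_box [([229.0, 344.0, 74.0, 77.0], 0.66)]
beaker [([182.0, 211.0, 32.0, 44.0], 0.6)]
station [([259.0, 220.0, 172.0, 148.0], 0.67), ([280.0, 175.0, 68.0, 54.0], 0.18)]
{'mtx': [[335.3128, 0.0, 259.7259], [0.0, 335.3128, 202.0549], [0.0, 0.0, 1.0]], 'T_tool_cam': [[0.0, 0.9548, 0.2973, 0.0754], [1.0, 0.0, -0.0001, 0.001], [-0.0001, 0.2973, -0.9548, -0.1265], [0.0, 0.0, 0.0, 1.0]]} [ 1.79998686e+02 -5.98579940e-04  1.62143733e+02] 0.017 1.1
```

View pics/scene0.png

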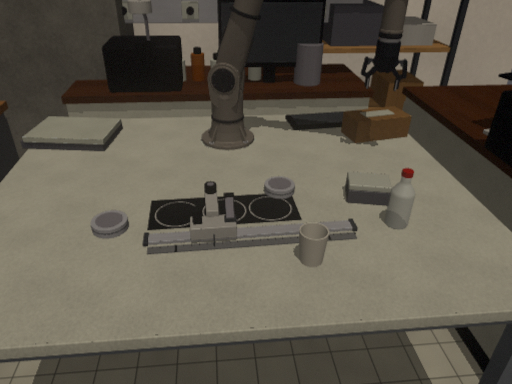

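View pics/side0.png

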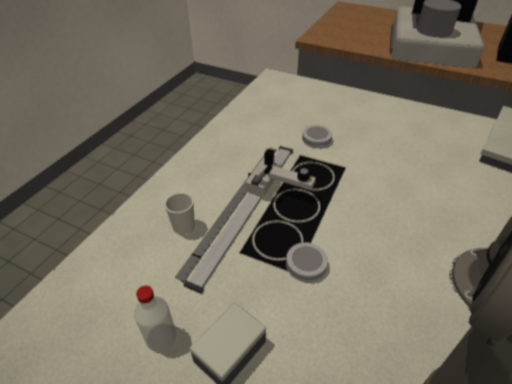

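The scene view shows two dishes, at (280,188) near the left ring and (108,224) at the far right. The carriage is at (213,211) with its lever beside it, and the beaker (313,245) stands beyond the rail. The side view agrees: dishes at (307,262) and (317,136), beaker at (181,213).

```bash
cat > h.py <<'E'
from station import robot, fingers, vision, workorder, recognise
import cv2,numpy as np
from scipy.optimize import minimize, least_squares
from scipy.spatial.transform import Rotation as R
def cam(n):
    c=vision.calibration(n)
    if n!="wrist": return c["mtx"],c["extrinsics"],c
    T=np.eye(4); T[:3,:3]=R.from_euler('xyz',robot.current_eef_rot(),degrees=True).as_matrix(); T[:3,3]=robot.current_tool_pos()
    return c["mtx"],np.linalg.inv(T@c["T_tool_cam"]),c
def proj(C,P):
    P=np.atleast_2d(P); q=P@C[1][:3,:3].T+C[1][:3,3]; q=q*[1,-1,-1]
    return (q[:,:2]/q[:,2:])@C[0][:2,:2].T+C[0][:2,2]
def onplane(C,uv,z):
    K,E,_=C; d=np.array([(uv[0]-K[0,2])/K[0,0],-(uv[1]-K[1,2])/K[1,1],-1]); d=E[:3,:3].T@d; o=-E[:3,:3].T@E[:3,3]
    return o+d*(z-o[2])/d[2]
def tri(obs):  # [(C,uv)]
    f=lambda X:np.concatenate([proj(C,X)[0]-uv for C,uv in obs])
    s=least_squares(f,[.5,0,.05]); return s.x,np.abs(s.fun).max()
def S(st,x,y,z=0):  # station->world
    c,s=np.cos(st[2]),np.sin(st[2]); return np.array([st[0]+c*x-s*y,st[1]+s*x+c*y,z])
def ringpts(st,r,n=72):
    t=np.linspace(0,2*np.pi,n,endpoint=False)
    return np.concatenate([np.stack([*(S(st,r*np.cos(t),k*.136+r*np.sin(t))[:2]),0*t],1) for k in(-1,0,1)])
def fitst(views,st0):
    def f(st):
        v=0
        for C,g in views:
            sm=lambda r:cv2.remap(g,*[a.astype(np.float32).reshape(-1,1) for a in proj(C,ringpts(st,r)).T],cv2.INTER_LINEAR)
            v-=np.clip(sm(.062)-.5*sm(.055)-.5*sm(.069),-40,60).mean()
        return v
    best=None
    for dx in np.arange(-.02,.021,.01):
        for dy in np.arange(-.02,.021,.01):
            for a in (-.08,-.04,0,.04,.08):
                s=np.array(st0)+[dx,dy,a]; v=f(s)
                if best is None or v<best[0]: best=(v,s)
    m=minimize(f,best[1],method='Nelder-Mead',options=dict(initial_simplex=best[1]+np.array([[0,0,0],[.005,0,0],[0,.005,0],[0,0,.02]])))
    return m.x,m.fun
def look(n,save=None):
    C=cam(n); im=vision.grab_frame(n)
    if save: cv2.imwrite(f"pics/{save}.png",im[:,:,::-1])
    return C,im
def gray(im): return cv2.GaussianBlur(cv2.cvtColor(im,cv2.COLOR_RGB2GRAY).astype(np.float32),(3,3),.7)
E
cat > a.py <<'E'
from h import *
A=cam("scene");B=cam("side")
print([k for k in vision.calibration("scene")], [k for k in vision.calibration("wrist")])
for n,u,v in [("d_near",(280,188),(308,263)),("d_far",(108.5,224),(316.5,136)),("beaker",(313.,245),(182,213)),("bottle",(399,199),(157,321)),("box",(370,188),(229,344)),("levertip",(229,196),(269,157))]:
    x,e=tri([(A,u),(B,v)]); print(n,x.round(4),round(e,1))
g={n:gray(cv2.imread(f"pics/{n}0.png")[:,:,::-1].copy()) for n in("scene","side")}
s0=onplane(B,(297,206),0); print(s0,onplane(A,(225,211),0))
for V in ([(A,g["scene"])],[(B,g["side"])],[(A,g["scene"]),(B,g["side"])]): 
    st,v=fitst(V,[s0[0],s0[1],0]); print(st.round(4),v)
for q in (0,.404): print("post",q,S(st,.118,-.136+q-.04,.08))
E
python3 a.py
```

```text
['mtx', 'extrinsics'] ['mtx', 'T_tool_cam']
d_near [0.4116 0.1415 0.0095] 0.7
d_far [ 0.572  -0.3527  0.0125] 0.4
beaker [0.7476 0.1674 0.0467] 0.8
bottle [0.6073 0.4422 0.0741] 0.7
box [0.4741 0.4067 0.0344] 1.5
levertip [ 0.6089 -0.0361  0.1206] 3.9
[ 0.50952153 -0.03257384  0.        ] [ 0.51563629 -0.03487968  0.        ]Traceback (most recent call last):
  File "a.py", line 9, in <module>
    st,v=fitst(V,[s0[0],s0[1],0]); print(st.round(4),v)
         ~~~~~^^^^^^^^^^^^^^^^^^^
  File "h.py", line 35, in fitst
    s=np.array(st0)+[dx,dy,a]; v=f(s)
                                 ~^^^
  File "h.py", line 29, in f
    v-=np.clip(sm(.062)-.5*sm(.055)-.5*sm(.069),-40,60).mean()
               ~~^^^^^^
  File "h.py", line 28, in <lambda>
    sm=lambda r:cv2.remap(g,*[a.astype(np.float32).reshape(-1,1) for a in proj(C,ringpts(st,r)).T],cv2.INTER_LINEAR)
                                                                                 ~~~~~~~^^^^^^
  File "h.py", line 23, in ringpts
    return np.concatenate([np.stack([*(S(st,r*np.cos(t),k*.136+r*np.sin(t))[:2]),0*t],1) for k in(-1,0,1)])
                                       ~^^^^^^^^^^^^^^^^^^^^^^^^^^^^^^^^^^^
  File "h.py", line 20, in S
    c,s=np.cos(st[2]),np.sin(st[2]); return np.array([st[0]+c*x-s*y,st[1]+s*x+c*y,z])
                                            ~~~~~~~~^^^^^^^^^^^^^^^^^^^^^^^^^^^^^^^^^
ValueError: setting an array element with a sequence. The requested array has an inhomogeneous shape after 1 dimensions. The detected shape was (3,) + inhomogeneous part.
```

```bash
sed -i 's/st\[1\]+s\*x+c\*y,z\])/st[1]+s*x+c*y,z+0*x])/' h.py; python3 a.py; cat > b.py <<'E'
from h import *
V=[];
for i,(x,y,z) in enumerate([(.5,-.12,.40),(.5,.04,.40)]):
    robot.move_to([x,y,z],[180,0,180]); C,im=look("wrist",f"w{i}"); V.append((C,gray(im)))
    np.savez(f"w{i}.npz",E=C[1],K=C[0])
    for l in ("dish1","carriage","post","lever_tip","clamp"): print(l,[(np.round(d["rect"],1).tolist(),round(d["p"],2)) for d in recognise(l,"wrist")[:3]])
for W in (V[:1],V[1:],V):
    print(fitst(W,[.511,-.033,0]))
print(robot.current_time_s())
E
python3 b.py
```

```text
['mtx', 'extrinsics'] ['mtx', 'T_tool_cam']
d_near [0.4116 0.1415 0.0095] 0.7
d_far [ 0.572  -0.3527  0.0125] 0.4
beaker [0.7476 0.1674 0.0467] 0.8
bottle [0.6073 0.4422 0.0741] 0.7
box [0.4741 0.4067 0.0344] 1.5
levertip [ 0.6089 -0.0361  0.1206] 3.9
[ 0.50952153 -0.03257384  0.        ] [ 0.51563629 -0.03487968  0.        ]
[ 0.5109 -0.038   0.0288] -20.18326759338379
[ 0.5133 -0.0375  0.0313] -34.661502838134766
[ 0.5126 -0.0378  0.0307] -53.2955322265625
post 0 [ 0.63599835 -0.21012002  0.08      ]
post 0.404 [0.62358546 0.19368924 0.08      ]
dish1 [([112.4, 192.2, 65.9, 67.3], 0.94), ([439.0, 90.6, 74.0, 73.2], 0.75), ([341.7, 180.8, 340.6, 160.7], 0.21)]
carriage [([297.6, 204.5, 83.5, 121.3], 0.71)]
post [([292.1, 200.7, 83.8, 121.7], 0.94), ([435.9, 303.7, 67.7, 55.6], 0.43)]
lever_tip [([326.8, 238.7, 25.5, 16.2], 0.88)]
clamp [([325.5, 235.2, 26.8, 16.3], 0.77)]
dish1 [([24.9, 193.3, 49.9, 65.4], 0.85), ([330.2, 92.6, 68.8, 72.6], 0.59)]
carriage [([188.8, 202.9, 85.7, 118.2], 0.96), ([250.1, 182.8, 366.2, 158.9], 0.35)]
post [([185.9, 201.6, 81.1, 121.4], 0.74), ([338.0, 307.4, 51.7, 60.5], 0.64)]
lever_tip [([211.7, 236.4, 23.8, 18.2], 0.86)]
clamp [([210.2, 234.4, 20.3, 17.7], 0.59)]
(array([ 0.51303557, -0.03479087,  0.03392644]), np.float64(-57.101409912109375))
(array([ 0.51421485, -0.03576953,  0.03477902]), np.float64(-54.09079360961914))
(array([ 0.51360441, -0.0351857 ,  0.03273688]), np.float64(-111.00479125976562))
5.0
```

```bash
python3 - <<'E'
import cv2
a=[cv2.resize(cv2.imread(f"pics/w{i}.png")[130:330,c-110:c+110],None,fx=1.8*1,fy=1.8,interpolation=cv2.INTER_CUBIC) for i,c in((0,297),(1,188))]
cv2.imwrite("pics/w01.png",cv2.hconcat(a))
E
python3 - <<'E'
import sys; sys.path.insert(0,'.')
from h import *
Cs=[]
for i in (0,1):
    d=np.load(f"w{i}.npz"); Cs.append((d["K"],d["E"]))
A=cam("scene");B=cam("side")
x,e=tri([(Cs[0],(326.8,238.7)),(Cs[1],(211.7,236.4))]); print("lever",x,e)
st=[.5132,-.0365,.032]
c,s=np.cos(st[2]),np.sin(st[2]); d=x[:2]-st[:2]; print("station frame",c*d[0]+s*d[1],-s*d[0]+c*d[1])
# dishes
for k in [((112.4,192.2),0),((439,90.6),0),((330.2,92.6),1)]: print(onplane(Cs[k[1]],k[0],.02))
E
```

```text
lever [ 0.60831644 -0.02562876  0.10126967] 1.0882168162332562
station frame 0.09541556652479422 0.007822465504328413Traceback (most recent call last):
  File "<stdin>", line 11, in <module>
  File "h.py", line 14, in onplane
    K,E,_=C; d=np.array([(uv[0]-K[0,2])/K[0,0],-(uv[1]-K[1,2])/K[1,1],-1]); d=E[:3,:3].T@d; o=-E[:3,:3].T@E[:3,3]
    ^^^^^
ValueError: not enough values to unpack (expected 3, got 2)
```

View pics/w01.png

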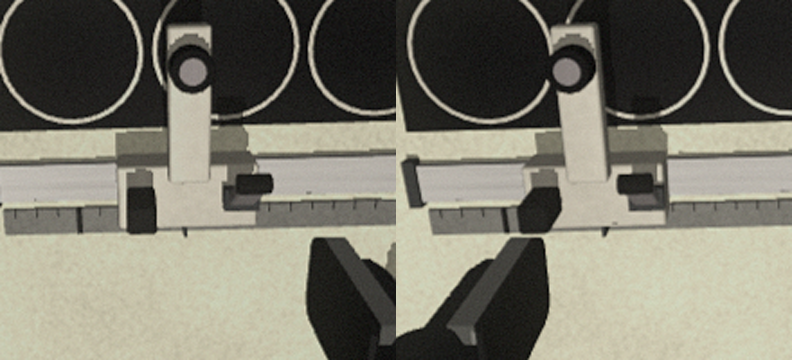

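The crops show the carriage with its pointer between the marks, the black post on its left end at (141,210), and the lever cross bar at (254,184) leaning towards the robot, so it is locked. I'll overlay the model to check post and lever positions.

```bash
cat > c.py <<'E'
from h import *
Cs=[]
for i in (0,1):
    d=np.load(f"w{i}.npz"); Cs.append((d["K"],d["E"],0))
x,e=tri([(Cs[0],(328.1,232.2)),(Cs[1],(210.8,232.2))]); print("lever",x,e)
st=[.5132,-.0365,.032]
c,s=np.cos(st[2]),np.sin(st[2]); d=x[:2]-st[:2]; print("station frame",c*d[0]+s*d[1],-s*d[0]+c*d[1])
for k in [((112.4,192.2),0),((439,90.6),0),((330.2,92.6),1)]: print(onplane(Cs[k[1]],k[0],.018))
m=-s*d[0]+c*d[1]-.045
def box(x0,x1,y0,y1,z): return np.array([S(st,a,b,z) for a,b in((x0,y0),(x1,y0),(x1,y1),(x0,y1))])
out=[]
for f,C,cc in (("w0",Cs[0],(297,210)),("w1",Cs[1],(188,210)),("scene0",cam("scene"),(220,205))):
    im=cv2.imread(f"pics/{f}.png"); k=4; w,h=66,75
    im=cv2.resize(im[cc[1]-h:cc[1]+h,cc[0]-w:cc[0]+w],None,fx=k*.5*2/2,fy=k*.5,interpolation=cv2.INTER_CUBIC); k=2
    for b,col in ((box(.106,.13,m-.052,m-.028,.095),(0,0,255)),(box(.106,.13,m-.052,m-.028,.05),(0,255,255)),(box(.089,.147,m-.06,m+.06,.05),(0,255,0)),(box(.076,.092,m+.032,m+.058,.1045),(255,0,0))):
        p=((proj(C,b)-np.array(cc)+[w,h])*k).astype(int); cv2.polylines(im,[p],True,col,1)
    out.append(im)
cv2.imwrite("pics/ov.png",cv2.hconcat(out))
E
python3 c.py
```

```text
lever [ 0.59802071 -0.02561502  0.10703867] 0.058604994901457985
station frame 0.08512554121813838 0.008165607207879434
[ 0.56751629 -0.34936558  0.018     ]
[0.4148554 0.1398733 0.018    ]
[0.41789381 0.14175988 0.018     ]
```

View pics/ov.png

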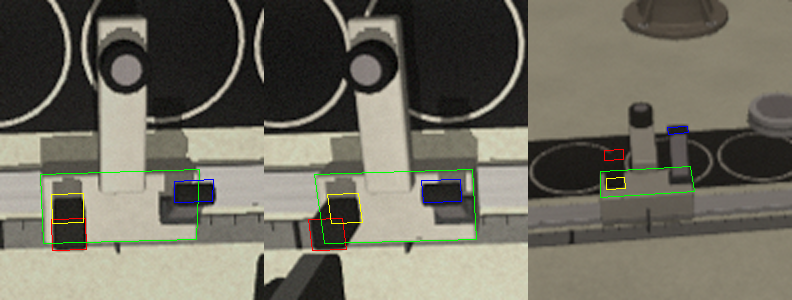

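```bash
python3 - <<'E'
import cv2
a=cv2.resize(cv2.imread("pics/scene0.png")[165:265,170:260],None,fx=4.4,fy=4.4,interpolation=cv2.INTER_CUBIC)
b=cv2.resize(cv2.imread("pics/side0.png")[130:230,240:320],None,fx=4.4,fy=4.4,interpolation=cv2.INTER_CUBIC)
cv2.imwrite("pics/z.png",cv2.hconcat([a,b]))
E
```

```text
(no output)
```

View pics/z.png

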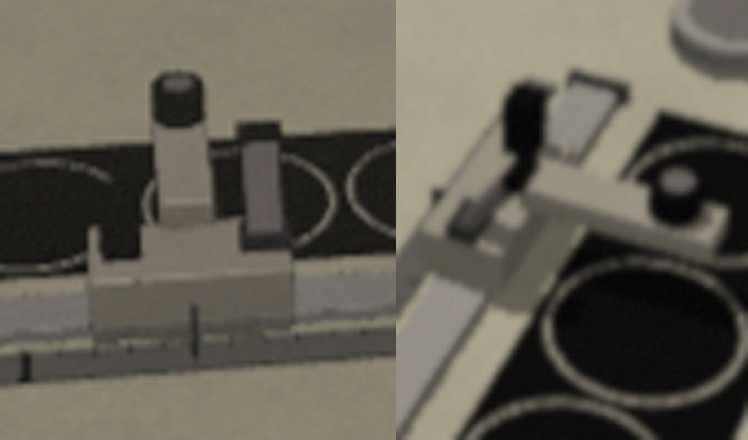

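The post is there, black against the pad at (120,225), and it matches the overlay. Next I release the clamp.

```bash
cat >> h.py <<'E'
st=[.5132,-.0365,.032]; DEG=np.degrees(st[2])
def ori(yaw): return [180,0,(yaw+DEG+180)%360-180]
def ln(x,y,z,yaw=None,v=.15,f=None): return robot.line_to(S(st,x,y,z),None if yaw is None else ori(yaw),v,f)
def tos(p):
    c,s=np.cos(st[2]),np.sin(st[2]); d=np.array(p[:2])-st[:2]; return np.round([c*d[0]+s*d[1],-s*d[0]+c*d[1],p[2] if len(p)>2 else 0],4)
def rep(m=""): print(m,tos(robot.current_tool_pos()),np.round(robot.current_contact_force(),1),round(robot.current_time_s(),1))
E
python3 - <<'E'
from h import *
robot.move_to(S(st,.035,.008,.2),ori(90)); fingers.gripper_to(0); rep()
ln(.035,.008,.107); rep()
print(ln(.15,.008,.107,v=.05,f=9)); rep()
ln(.09,.008,.107); ln(.06,.008,.25); 
robot.move_to(S(st,-.02,-.08,.30),ori(180)); look("wrist","w2"); rep()
im=cv2.imread("pics/w2.png"); cv2.imwrite("pics/w2.png",im[:384])
for l in("lever_tip","carriage"): print([(np.round(d["rect"],1).tolist(),round(d["p"],2)) for d in recognise(l,"wrist")[:2]])
E
```

```text
[0.035 0.008 0.2  ] [-0.3 -0.3  0.3] 6.9
 [0.0357 0.0076 0.1078] [-1.  -0.1  0.4] 7.7
True
 [0.1268 0.0083 0.1061] [-1.5  0.7  4.4] 9.3
 [-0.0199 -0.0795  0.2995] [ 0.7  0.4 -0.5] 12.3
[([330.0, 291.6, 22.2, 20.7], 0.84)]
[([296.8, 230.9, 96.4, 143.9], 0.83)]
```

View pics/w2.png

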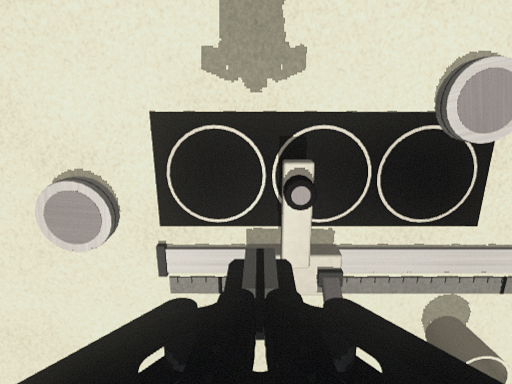

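The lever bar is now at (330,297), leaning away from the robot. I'll check its angle numerically, then grip the post and slide the carriage.

```bash
python3 - <<'E'
from h import *
C=cam("wrist"); p=tos(onplane(C,(330,294),.105)); a=np.arcsin(np.clip((p[0]-.118)/.06,-1,1))+.6; print("lever",p,a)
assert a>.9
fingers.gripper_to(.65); ln(.118,-.077,.2,180); print(ln(.118,-.077,.078,f=10,v=.1)); rep("down")
fingers.gripper_to(0,60); rep(); print(robot.current_finger_gap(),robot.current_gripper_force())
y=tos(robot.current_tool_pos())[1]
print(ln(.118,-.136+.404-.04,.078,v=.1,f=25)); rep("slid"); print(robot.current_finger_gap())
E
```

```text
lever [ 0.1103 -0.0018  0.105 ] 0.4713117669555513Traceback (most recent call last):
  File "<stdin>", line 3, in <module>
AssertionError
```

```bash
python3 - <<'E'
from h import *
robot.move_to(S(st,-.03,.02,.30),ori(180)); C,im=look("wrist","w3"); rep()
print([(np.round(d["rect"],1).tolist(),round(d["p"],2)) for d in recognise("lever_tip","wrist")[:2]])
im=im[:,:,::-1].copy()
im=cv2.resize(im,None,fx=3,fy=3,interpolation=cv2.INTER_CUBIC); 
for a,col in((.0,(0,0,255)),(.6,(0,255,255)),(1.2,(255,0,0))):
    t=a-.6; c=S(st,.118+.06*np.sin(t),.008,.055+.06*np.cos(t)); u=proj(C,c)[0]; print(a,u)
    p=np.array([S(st,.118+.06*np.sin(t),.008+b,.055+.06*np.cos(t)) for b in(-.013,.013)]); p=(proj(C,p)*3).astype(int); cv2.line(im,p[0],p[1],col,1)
u=(u*3).astype(int); cv2.imwrite("pics/w3c.png",im[u[1]-300:u[1]+150,max(0,u[0]-300):u[0]+300])
E
```

```text
[-0.03    0.0197  0.3   ] [ 0.1 -0.2  0.4] 12.9
[]
0.0 [246.44584807 280.44191257]
0.6 [246.34110684 313.13974399]
1.2 [246.94926957 332.88386417]
```

View pics/w3c.png

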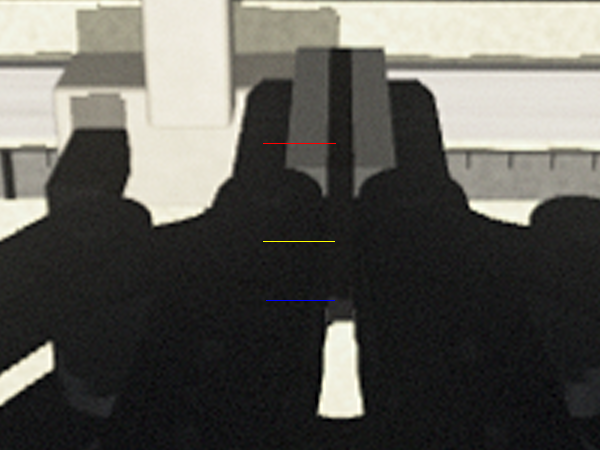

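The gripper hides the lever from here, so I'll use the fixed cameras instead.

```bash
python3 - <<'E'
from h import *
o=[]
for n,c in(("scene",(225,205)),("side",(275,170))):
    C,im=look(n,n+"1"); print([(np.round(d["rect"],1).tolist(),round(d["p"],2)) for d in recognise("lever_tip",n)[:2]])
    im=cv2.resize(im[:,:,::-1],None,fx=5,fy=5,interpolation=cv2.INTER_CUBIC)
    for a,col in((.0,(0,0,255)),(.6,(0,255,255)),(1.2,(255,0,0))):
        t=a-.6
        p=np.array([S(st,.118+.06*np.sin(t),.008+b,.055+.06*np.cos(t)) for b in(-.013,.013)]); p=(proj(C,p)*5).astype(int); cv2.line(im,p[0],p[1],col,1)
    o.append(im[c[1]*5-200:c[1]*5+200,c[0]*5-195:c[0]*5+195])
cv2.imwrite("pics/f1.png",cv2.hconcat(o))
E
```

```text
[([250.9, 217.5, 215.8, 72.6], 0.56)]
[([250.6, 167.8, 19.8, 25.2], 0.65)]
```

View pics/f1.png

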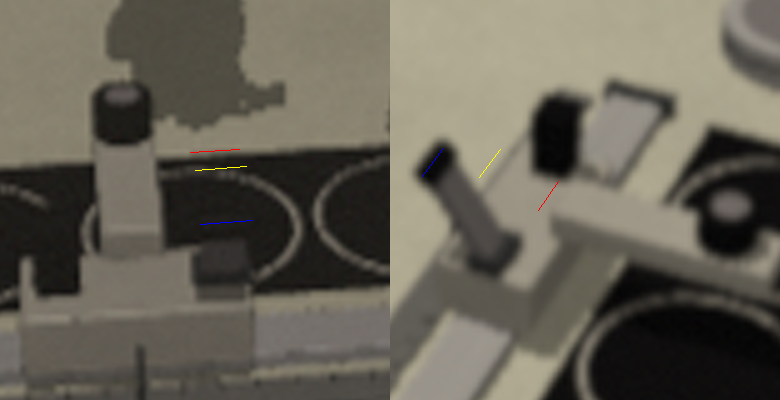

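The side view shows the bar at the fully released position. Gripping the post and sliding.

```bash
python3 - <<'E'
from h import *
fingers.gripper_to(.65); ln(.05,-.077,.25,180);ln(.118,-.077,.2); print(ln(.118,-.077,.078,f=10,v=.1)); rep("down")
fingers.gripper_to(0,60); rep(); print(robot.current_finger_gap(),robot.current_gripper_force())
print(ln(.118,-.136+.404-.04,.078,v=.1,f=25)); rep("slid"); print(robot.current_finger_gap())
E
```

```text
False
down [ 0.1186 -0.0773  0.0789] [ 0.1 -0.5 -0.1] 16.9
 [ 0.1183 -0.0774  0.0788] [0.4 0.3 3.6] 17.2
0.2669159305258417 61.66463613510132
False
slid [0.1186 0.2279 0.0787] [ 2.4 -2.3  5.9] 20.4
0.269976877842676
```

```bash
cat >> h.py <<'E'
def dishes(save=None):
    "dish centres in station frame from the fixed cameras and the wrist"
    o=[]
    for n in("scene","side","wrist"):
        C,im=look(n,save and f"{save}_{n}")
        o.append([tos(onplane(C,d["rect"][:2],.015)).tolist()[:2]+[round(d["p"],2)] for d in recognise("dish1",n) if d["p"]>.4]); print(n,o[-1])
    return o
E
python3 - <<'E'
from h import *
fingers.gripper_to(.65); ln(.118,.228,.2,v=.2); robot.move_to(S(st,-.08,-.06,.36),ori(180)); fingers.gripper_to(0); dishes("s2"); rep()
a=cv2.imread("pics/s2_scene.png")[160:260,230:370]; b=cv2.imread("pics/s2_wrist.png")
cv2.imwrite("pics/s2.png",cv2.hconcat([cv2.resize(a,(420,300),interpolation=cv2.INTER_CUBIC),cv2.resize(b,(380,300))]))
E
```

```text
scene [[-0.0964, 0.1859, 0.89], [0.0496, -0.313, 0.65]]
side [[0.0452, -0.3051, 0.85], [-0.0961, 0.1805, 0.73]]
wrist [[0.0516, -0.3176, 0.59]]
 [-0.08 -0.06  0.36] [ 0.1 -0.8 -0.5] 23.9
```

View pics/s2.png

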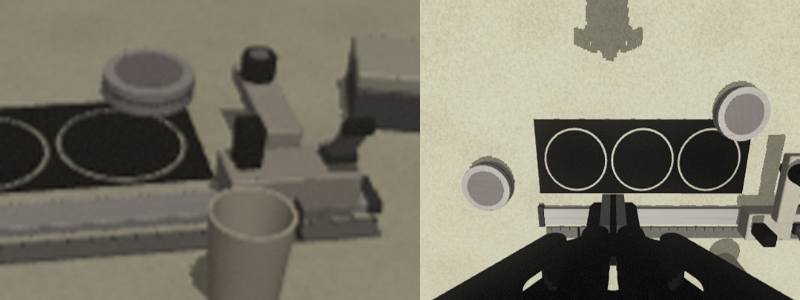

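The carriage is at the load end. The dishes stand at station (-0.096,0.183) and (0.048,-0.311). Next I push them with the open fingers as a cradle.

```bash
cat >> h.py <<'E'
def push(d,r,reach=.050,back=.036,z=.022):
    "push the dish at d to r (station frame) along a straight line, cradled by the two fingers"
    d,r=np.array(d),np.array(r); u=(r-d)/np.linalg.norm(r-d); s=d-u*(reach+back)
    w=S(st,*s); az=np.degrees(np.arctan2(w[1],w[0]))+90; a=np.degrees(np.arctan2(u[1],u[0]))
    yaw=min((a,a+180,a-180),key=lambda q:abs((q+DEG-az+180)%360-180))
    robot.move_to(S(st,*s,.2),ori(yaw)); fingers.gripper_to(.65)
    if ln(*s,z,v=.12,f=6): rep("touch!"); ln(*s,.2); return False
    e=r-u*reach; print("stop",ln(*e,z,v=.05,f=12)); rep("pushed")
    b=e-u*.05; ln(*b,z,v=.1); ln(*b,.2,v=.2); return True
E
python3 - <<'E'
from h import *
push((-.096,.183),(0,.136))
robot.move_to(S(st,-.08,-.02,.36),ori(180)); fingers.gripper_to(0); dishes("s3"); rep()
E
```

```text
stop False
pushed [-0.045  0.158  0.022] [-0.3  0.5 -1. ] 30.4
scene [[-0.0014, 0.1362, 0.97], [0.0493, 0.0692, 0.62], [0.0516, -0.3192, 0.58], [0.0202, 0.532, 0.47]]
side [[0.1027, 0.2375, 0.65], [-0.0041, 0.1386, 0.59], [0.0477, -0.3003, 0.58], [0.0605, 0.1051, 0.57]]
wrist [[0.0498, -0.3161, 0.95], [0.0023, 0.1394, 0.74]]
 [-0.08 -0.02  0.36] [0.2 0.1 0. ] 34.0
```

Dish A is in ring_c. Now dish B into ring_a.

```bash
python3 - <<'E'
from h import *
push((.049,-.313),(0,-.136))
robot.move_to(S(st,-.08,-.02,.36),ori(180)); fingers.gripper_to(0); dishes("s4"); rep()
a=cv2.imread("pics/s4_scene.png")[160:260,130:370]; b=cv2.imread("pics/s4_wrist.png")
cv2.imwrite("pics/s4.png",cv2.hconcat([cv2.resize(a,(420,300)),cv2.resize(b,(380,300))]))
E
```

```text
stop False
pushed [ 0.0133 -0.1843  0.022 ] [ 0.4 -2.2  0.2] 42.3
scene [[-0.0049, 0.1344, 0.71], [-0.043, -0.1216, 0.64]]
side [[0.0, 0.1337, 0.95], [-0.0466, -0.1007, 0.79]]
wrist [[0.0026, 0.1374, 0.78], [-0.0438, -0.1155, 0.68]]
 [-0.08 -0.02  0.36] [ 0.1 -0.7  0.9] 46.0
```

View pics/s4.png

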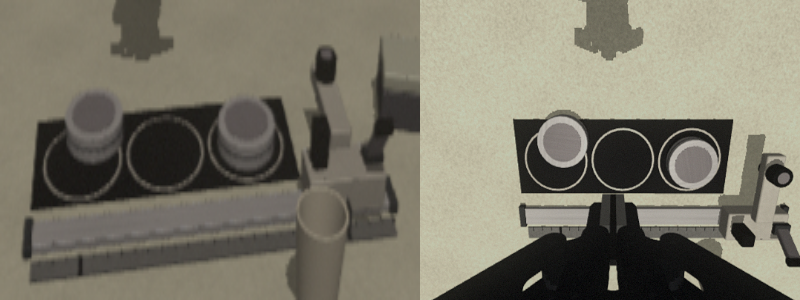

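Dish B was knocked aside and now overlaps ring_a's robot-side edge. I'll push it in again.

```bash
python3 - <<'E'
from h import *
push((-.0445,-.1125),(0,-.136))
robot.move_to(S(st,-.08,-.02,.36),ori(180)); fingers.gripper_to(0); dishes("s5"); rep()
a=cv2.imread("pics/s5_side.png")[110:300,220:390]; b=cv2.imread("pics/s5_wrist.png")[120:280,90:450]
cv2.imwrite("pics/s5.png",cv2.hconcat([cv2.resize(a,(270,300)),cv2.resize(b,(520,300))]))
E
```

```text
stop False
pushed [-0.0442 -0.1126  0.0221] [-1.   0.3 -1.3] 50.8
scene [[-0.0127, 0.1426, 0.8], [0.009, -0.1385, 0.76]]
side [[-0.0062, 0.1358, 0.97], [-0.005, -0.1294, 0.8]]
wrist [[0.0004, -0.1386, 0.96], [0.0017, 0.1384, 0.63]]
 [-0.08 -0.02  0.36] [0.1 0.4 0.1] 54.0
```

View pics/s5.png

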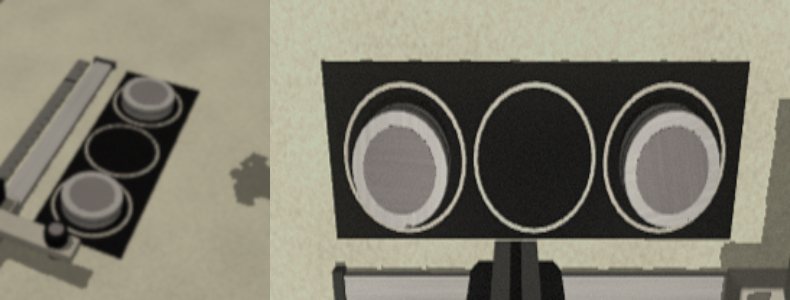

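Both dishes sit inside their rings. The apparent lid offset in the wrist view is the parallax I'd expect from the lid height. Now the carriage back to the scan mark.

```bash
python3 - <<'E'
from h import *
fingers.gripper_to(.65); robot.move_to(S(st,.06,.228,.25),ori(180)); ln(.118,.228,.2); print(ln(.118,.228,.078,f=10,v=.1)); rep("down")
fingers.gripper_to(0,60); print(robot.current_finger_gap(),robot.current_gripper_force())
print(ln(.118,-.176,.078,v=.08,f=25)); rep("slid"); print(robot.current_finger_gap(),robot.current_gripper_force())
robot.pause(.3); fingers.gripper_to(0,60); rep(); fingers.gripper_to(.65); ln(.118,-.176,.2,v=.2)
robot.move_to(S(st,-.02,-.22,.30),ori(180)); dishes("s6"); rep()
a=cv2.imread("pics/s6_scene.png")[170:260,130:300]; b=cv2.imread("pics/s6_wrist.png")
cv2.imwrite("pics/s6.png",cv2.hconcat([cv2.resize(a,(400,300),interpolation=cv2.INTER_CUBIC),cv2.resize(b,(400,300))]))
E
```

```text
False
down [0.1186 0.2279 0.0789] [-0.4 -1.4 -0.3] 57.8
0.27458093250737015 61.5459930896759
False
slid [ 0.1179 -0.1753  0.0787] [-2.7  3.3  7.1] 63.4
0.27432876248316795 62.262407541275024
 [ 0.1179 -0.1753  0.0787] [-2.2  2.   6. ] 63.9
scene [[-0.0061, -0.1403, 0.79], [-0.0029, 0.1325, 0.76]]
side [[-0.01, -0.1155, 0.94], [-0.01, 0.1377, 0.77], [0.0874, -0.1849, 0.48]]
wrist [[0.0005, -0.1346, 0.97], [0.0053, 0.091, 0.57]]
 [-0.0191 -0.2191  0.2989] [-0.6  0.7  0.9] 66.1
```

View pics/s6.png

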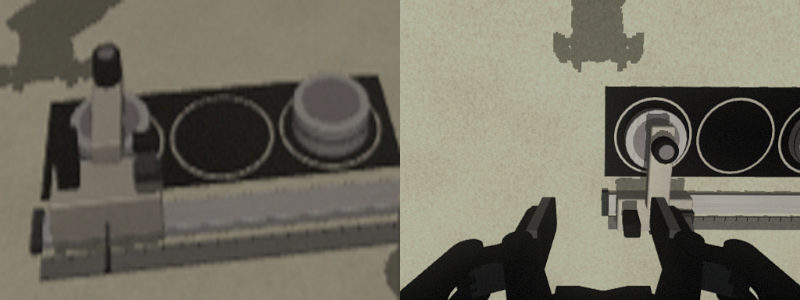

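```bash
python3 - <<'E'
import cv2,numpy as np
a,b=[cv2.imread(f"pics/{s}_scene.png",0).astype(float) for s in("s5","s6")]
for n,g in(("s5",a),("s6",b)):
    print(n)
    for r in range(236,254,2):
        w=g[r,168:184]; d=np.clip(np.median(w)-w-8,0,None); print(r,w.astype(int).tolist(),round(168+(d*np.arange(16)).sum()/max(d.sum(),1e-6),2),int(d.sum()))
E
```

```text
s5
236 [109, 108, 109, 109, 107, 107, 106, 108, 107, 107, 105, 106, 107, 106, 106, 107] 168.0 0
238 [111, 110, 109, 108, 110, 109, 109, 109, 110, 109, 110, 109, 109, 110, 110, 110] 168.0 0
240 [113, 114, 109, 107, 107, 94, 93, 94, 94, 99, 102, 104, 107, 102, 99, 101] 174.0 1
242 [87, 86, 87, 86, 86, 94, 95, 93, 94, 95, 97, 98, 94, 92, 101, 97] 168.0 0
244 [123, 122, 120, 128, 127, 123, 110, 101, 104, 111, 113, 113, 111, 105, 104, 96] 180.82 11
246 [72, 78, 77, 77, 75, 75, 62, 36, 31, 67, 74, 74, 76, 73, 76, 72] 175.45 69
248 [75, 75, 73, 74, 75, 74, 63, 34, 31, 67, 75, 76, 76, 75, 74, 73] 175.46 70
250 [74, 74, 74, 76, 74, 75, 59, 31, 29, 66, 74, 72, 72, 72, 68, 69] 175.41 73
252 [80, 84, 84, 85, 92, 94, 90, 99, 101, 104, 108, 109, 111, 116, 118, 116] 169.54 37
s6
236 [90, 91, 91, 89, 89, 91, 86, 74, 84, 89, 90, 89, 89, 89, 89, 89] 175.0 7
238 [89, 91, 92, 90, 91, 88, 79, 50, 64, 83, 89, 88, 87, 91, 90, 89] 175.3 50
240 [91, 90, 89, 90, 89, 93, 81, 51, 67, 87, 87, 83, 84, 82, 81, 78] 175.28 37
242 [73, 71, 70, 66, 68, 73, 68, 43, 57, 68, 72, 72, 70, 68, 70, 67] 175.18 22
244 [74, 73, 71, 75, 75, 75, 68, 43, 46, 83, 93, 91, 91, 84, 81, 68] 175.47 45
246 [72, 79, 76, 74, 74, 72, 62, 41, 34, 67, 75, 75, 76, 75, 74, 70] 175.46 61
248 [73, 74, 74, 74, 75, 75, 63, 39, 33, 66, 75, 76, 74, 76, 74, 72] 175.48 63
250 [74, 73, 76, 74, 76, 74, 58, 32, 27, 66, 73, 72, 72, 72, 69, 68] 175.41 75
252 [81, 86, 85, 83, 92, 94, 88, 99, 102, 105, 107, 109, 110, 114, 118, 116] 169.98 40
```

The pointer and the mark line up within 0.2 px (under 1 mm). Locking the clamp.

```bash
python3 - <<'E'
from h import *
fingers.gripper_to(0); robot.move_to(S(st,.2,-.091,.25),ori(90)); ln(.205,-.091,.107,v=.12,f=8); rep()
print(ln(.085,-.091,.107,v=.05,f=9)); rep("locked?")
ln(.16,-.091,.107); ln(.18,-.091,.25)
robot.move_to(S(st,-.1,.05,.33),ori(180)); dishes("s7"); rep()
o=[]
for n,c in(("scene",(190,215)),("side",(295,140))):
    C=cam(n); im=cv2.resize(cv2.imread(f"pics/s7_{n}.png"),None,fx=5,fy=5,interpolation=cv2.INTER_CUBIC)
    for a,col in((.0,(0,0,255)),(.6,(0,255,255)),(1.2,(255,0,0))):
        t=a-.6
        p=np.array([S(st,.118+.06*np.sin(t),-.091+b,.055+.06*np.cos(t)) for b in(-.013,.013)]); p=(proj(C,p)*5).astype(int); cv2.line(im,p[0],p[1],col,1)
    o.append(im[c[1]*5-220:c[1]*5+220,c[0]*5-195:c[0]*5+195])
cv2.imwrite("pics/f7.png",cv2.hconcat(o))
g=cv2.imread("pics/s7_scene.png",0).astype(float)
for r in (238,240,248):
    w=g[r,168:184]; d=np.clip(np.median(w)-w-8,0,None); print(r,round(168+(d*np.arange(16)).sum()/d.sum(),2))
E
```

```text
[ 0.2054 -0.0914  0.1082] [-0.6 -0.8  0.2] 69.6
True
locked? [ 0.1703 -0.091   0.1085] [ 0.3  0.6 -0.5] 70.7
scene [[-0.0055, 0.1333, 0.68], [-0.0082, -0.1406, 0.6]]
side [[-0.0086, -0.11, 0.88]]
wrist [[0.0001, -0.1353, 0.62], [0.0019, 0.1386, 0.59]]
 [-0.0996  0.0496  0.3303] [ 0.2  1.  -0.7] 73.6
238 175.28
240 175.29
248 175.49
```

View pics/f7.png

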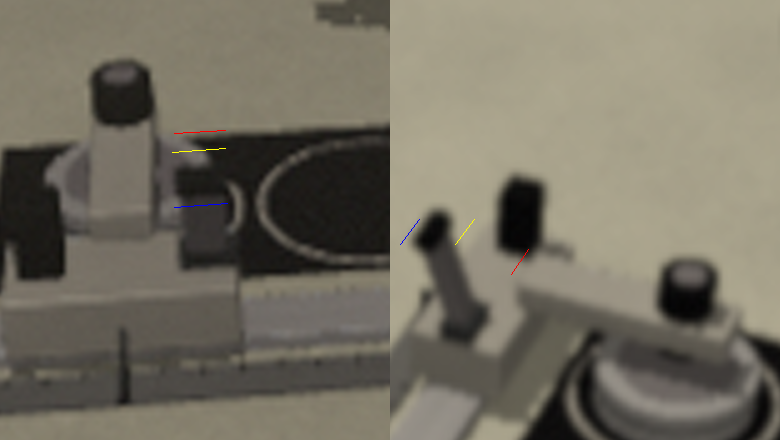

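The push stopped early, with the lever only partly back. I'll retry with a higher threshold and repeat until it reaches its stop.

```bash
python3 - <<'E'
from h import *
robot.move_to(S(st,.2,-.091,.25),ori(90)); ln(.205,-.091,.104,v=.12,f=8)
for i in range(4):
    s=ln(.098,-.091,.104,v=.03,f=15); rep(f"push {s}")
    if not s or tos(robot.current_tool_pos())[0]<.114: break
ln(.16,-.091,.104); ln(.18,-.091,.25)
robot.move_to(S(st,-.1,.05,.33),ori(180)); dishes("s8"); rep()
o=[]
for n,c in(("scene",(190,215)),("side",(295,140))):
    C=cam(n); im=cv2.resize(cv2.imread(f"pics/s8_{n}.png"),None,fx=5,fy=5,interpolation=cv2.INTER_CUBIC)
    for a,col in((.0,(0,0,255)),(.6,(0,255,255)),(1.2,(255,0,0))):
        t=a-.6
        p=np.array([S(st,.118+.06*np.sin(t),-.091+b,.055+.06*np.cos(t)) for b in(-.013,.013)]); p=(proj(C,p)*5).astype(int); cv2.line(im,p[0],p[1],col,1)
    o.append(im[c[1]*5-220:c[1]*5+220,c[0]*5-195:c[0]*5+195])
cv2.imwrite("pics/f8.png",cv2.hconcat(o))
g=cv2.imread("pics/s8_scene.png",0).astype(float)
for r in (238,240,248):
    w=g[r,168:184]; d=np.clip(np.median(w)-w-8,0,None); print(r,round(168+(d*np.arange(16)).sum()/d.sum(),2))
E
```

```text
push True [ 0.1082 -0.0904  0.1064] [1.4 1.1 2.2] 79.4
scene [[-0.006, 0.1385, 0.9], [-0.0181, -0.1443, 0.7], [0.0769, 0.0622, 0.53]]
side [[-0.0035, 0.1389, 0.94], [-0.0133, -0.1175, 0.63]]
wrist [[0.0008, -0.1367, 0.97], [0.0043, 0.1376, 0.89], [-0.0335, 0.376, 0.61]]
 [-0.0996  0.0496  0.3302] [-0.3  0.3 -0.2] 82.6
238 175.33
240 175.29
248 175.48
```

View pics/f8.png

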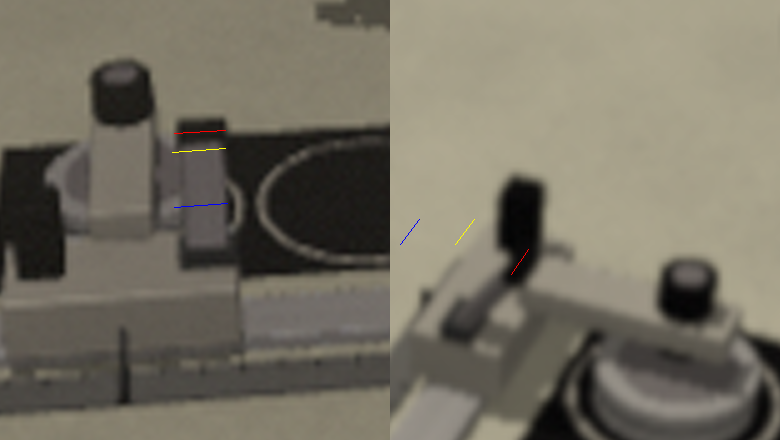

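The bar stands on the locked line in both views, the pointer is on its mark, and the dishes are in their rings. Handing in.

```bash
python3 -c "
from h import *
print(workorder.close_job())"
```

```text
the job is handed in; nothing more can be done
None
```

I handed the job in at about 83 s on the robot's clock: both dishes present are each in a ring of their own (ring_a and ring_c), the carriage pointer is on the scan mark to within about 1 mm, and the clamp is locked against its stop; no verdict came back.

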